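# Count to the third gap and slide the sanding block home

### The arm

A 6-joint arm with a two-finger parallel gripper is mounted at the origin on the work surface. World frame = base frame: x ahead of the robot, y to its left, z up, the work surface at z = 0. Lengths are in mm, angles in rad, forces in N, time in s.
With the tool pointing down it reaches from about 275 to 750 mm from the base axis. Payload 10.2 kg.
Tool frame: the origin (TCP) lies on the front face of the gripper's body, between the roots of the fingers; the fingertips stand 73 mm ahead of it and the grasp point (between the pads) lies 54 mm ahead of it; z points along the fingers, y is the line along which they close (so a half turn about z gives the same grasp; the last joint's range is limited). The gripper opens to 85 mm and grips with 20 to 120 N. Pads are 22 mm wide; open, the fingers measure 114 mm over their backs; the gripper's body (76 mm by 85 mm) begins 54 mm behind the grasp point. The pads swing forward as they close: fully open they stand 13 mm farther back than shut.
Start: joints at [-1.518, 0.313, 1.498, -0, 1.331, -0.223], TCP at [142.953, -505.169, 303.894] pointing down, gripper open.
Joint ranges: [-2.94, 2.94], [-0.97, 2.17], [0.19, 2.56], [-1.23, 4.37], [0.02, 3.11], [-2.88, 2.88]. Speed limits (rad/s): [2.39, 2.39, 3.01, 3.14, 3.14, 3.14].

### API

Orientations are given as a unit quaternion [w, x, y, z].
In Python, from rig import * gives the robot as it stands.
- The arm moves only by the tool step_arm, never from a script. Its argument "plan" is a list of rows, each an object with "offset": the shift along the tool's x, y, z in cm, a list of three; "rot": the turn, a rotation vector about the tool's x, y, z in degrees, a list of three; "gripper": the finger opening in cm, from 0 to 8.54. In form: [{"offset": [x, y, z], "rot": [wx, wy, wz], "gripper": gripper}, ...]. A call has 1 to 12 rows; each row is the pose to reach, as a shift and turn from the pose commanded when the call began, along the tool's axes at that moment; what a row does not reach only later rows make up. A row lasts 1/10 s, in which the tool goes at most 50 mm and 8.59 degrees, less where a joint would pass 70% of its speed; a pose out of reach is approached as far as the arm can. A call with a gripper value outside its range is refused whole. The fingers move at their own pace and stop on an object; "squeeze" is the grip in N (left out, the last holds). Time passes only in rows, so rows that repeat a pose let the fingers close. It gives the time, the measured TCP pose, the force, the opening and the grip force at its end, in the units of the state.
- sense(): the state, without advancing time (a new reading comes with each control period).
- capture(name): name is "scene" or "top" or "wrist"; returns a dict with "color" (480x640x3 uint8, red, green, blue), "depth" (480x640 float32, mm along the optical axis (not along the pixel's ray), 0 where there is no reading), "vertical_fov" (degrees; the focal length in pixels is half the picture's height over the tangent of half this angle, whatever the lens; pixels are square), "cx", "cy" (the principal point, pixels), "rvec" (rotation vector, rad) and "tvec" (3), from world to camera coordinates, as OpenCV has them; the wrist camera has in their place "mount" (4x4, takes a point from camera to tool coordinates, whose origin is the TCP and whose axes are the flange's). Camera axes: x right, y down, z forward; pixel columns grow to the right and rows downward; lengths in mm; the calibration is good to about 2 mm. A picture is of the moment at which its call begins: read the wrist's pose just before it.
- finish_job(): hands the job in; it is judged then, once.
The state is a dict: "time_s": time; "joints": joint angles; "dq": joint speeds; "tau": joint torques, N m; "eef_pos": TCP position; "ee_rot": TCP orientation; "force": force on the tool from outside, world axes, zero at the start; "wrist_torque": the same for the moment, N m; "grip_width": opening from 0.0 (shut) to 1.0 (fully open); "grip_force": force on a finger pad.
Only numpy, scipy, OpenCV 4.12 (cv2) and the standard library are available. Lean on these libraries where they do the work, as an engineer would, in place of code of your own. Each camera call takes 0.05 s, during which the arm holds its last target. There are 200 camera calls.

### The job

Starting at the end of the rack where the roll of masking tape stands on its post, run a fingertip along the rail, touching the first four rail sections one after another, so that you count the three gaps between them. Then push the cork sanding block along the bench, without picking it up or tipping it, squarely into that third gap until it is fully home against the rack's back wall. Leave the cup, the can and the small jar as they stand.

Things in the scene. Friction and masses are not known exactly. Their poses are not given: they have to be found in the camera images.
- rack: Fixed rack: wooden rail of 7 sections, 6 gaps 52 mm wide, a bay behind each. Origin: middle of the rail's front face, bench level; x into the bays (away from the robot, turned up to 0.12 rad), y along the rail to the robot's left. Sections at y = 216, 144, 72, 0, -72, -144, -216 mm, gap middles at 180, 108, 36, -36, -108, -180.
- back_wall (a point): Middle of the inner face of the rack's aluminium back wall at bench level, 70 mm behind the rail's front face. The wall is 42 mm high, 8 mm thick; dividers between the bays are 4 mm thick, 30 mm high. Bays are open above and have no floor: the block slides on the bench into them.
- tape_post: Fixed steel post, 18 mm diameter and 74 mm high, with a pale roll of masking tape (84 mm diameter, top at 31 mm) lying round its foot on a dark disc of 90 mm diameter. It stands just beyond one end of the rack, 285 mm from the rack's middle along rack y, at either end: it tells from which end to count. Origin: middle of its underside, z up.
- flat_tin: Fixed flat square metal tin, 80 x 80 x 22 mm, beyond the rack's other end. Origin: middle of its underside.
- block_centre (a point): Centre of the sanding block (13 mm above the bench as it lies): a loose cork block with a black rubber sole, 70 mm long (its x), 40 mm wide (its y), 26 mm high, 50 to 110 g, lying in front of the rail. Pushed home, its near end is flush with the rail's front face.
- block: The same sanding block; origin at the middle of its underside, x along its length (towards the rack), z up.
- mix_cup: Bystander: loose white plastic mixing cup, 90 mm across, 110 mm high. Origin: middle of its underside.
- thinner_can: Bystander: loose metal can, 70 mm diameter, 120 mm high. Origin: middle of its underside.
- tint_jar: Bystander: loose small amber jar, 32 mm diameter, 45 mm high, standing in the bay at the rack's -y end. Origin: middle of its underside.
- sec1: A fixed wooden rail section, 20 mm wide (rack y), 22 mm deep (rack x), 36 mm high, flat top, rounded front corners (6 mm). Origin: middle of its front face at bench level; same axes as the rack; its top is at 36 mm and the middle of its top 11 mm behind the origin (rack x). Number 1 of 7 counted from the rack's +y end.
- sec2: A fixed wooden rail section, 20 mm wide (rack y), 22 mm deep (rack x), 36 mm high, flat top, rounded front corners (6 mm). Origin: middle of its front face at bench level; same axes as the rack; its top is at 36 mm and the middle of its top 11 mm behind the origin (rack x). Number 2 of 7 counted from the rack's +y end.
- sec3: A fixed wooden rail section, 20 mm wide (rack y), 22 mm deep (rack x), 36 mm high, flat top, rounded front corners (6 mm). Origin: middle of its front face at bench level; same axes as the rack; its top is at 36 mm and the middle of its top 11 mm behind the origin (rack x). Number 3 of 7 counted from the rack's +y end.
- sec4: A fixed wooden rail section, 20 mm wide (rack y), 22 mm deep (rack x), 36 mm high, flat top, rounded front corners (6 mm). Origin: middle of its front face at bench level; same axes as the rack; its top is at 36 mm and the middle of its top 11 mm behind the origin (rack x). Number 4 of 7 counted from the rack's +y end.
- sec5: A fixed wooden rail section, 20 mm wide (rack y), 22 mm deep (rack x), 36 mm high, flat top, rounded front corners (6 mm). Origin: middle of its front face at bench level; same axes as the rack; its top is at 36 mm and the middle of its top 11 mm behind the origin (rack x). Number 5 of 7 counted from the rack's +y end.
- sec6: A fixed wooden rail section, 20 mm wide (rack y), 22 mm deep (rack x), 36 mm high, flat top, rounded front corners (6 mm). Origin: middle of its front face at bench level; same axes as the rack; its top is at 36 mm and the middle of its top 11 mm behind the origin (rack x). Number 6 of 7 counted from the rack's +y end.
- sec7: A fixed wooden rail section, 20 mm wide (rack y), 22 mm deep (rack x), 36 mm high, flat top, rounded front corners (6 mm). Origin: middle of its front face at bench level; same axes as the rack; its top is at 36 mm and the middle of its top 11 mm behind the origin (rack x). Number 7 of 7 counted from the rack's +y end.
There are look-alikes about, which are no part of the job. What is meant by the block is not turquoise, and is the smaller of those in its own colour.

How it is judged (in metres and radians):
On the way, in this order (a step that is already met when the one before it is completed fails the run):
1. a fingertip touches the rail section nearest the tape post (((y of tape_post in the frame of rack above 0 m and contact force between the fingers and sec1 above 0.5 N) or (y of tape_post in the frame of rack below 0 m and contact force between the fingers and sec7 above 0.5 N))), for 0.05 s.
2. a fingertip touches the second section from the tape post (((y of tape_post in the frame of rack above 0 m and contact force between the fingers and sec2 above 0.5 N) or (y of tape_post in the frame of rack below 0 m and contact force between the fingers and sec6 above 0.5 N))), for 0.05 s.
3. a fingertip touches the third section (((y of tape_post in the frame of rack above 0 m and contact force between the fingers and sec3 above 0.5 N) or (y of tape_post in the frame of rack below 0 m and contact force between the fingers and sec5 above 0.5 N))), for 0.05 s.
4. a fingertip touches the fourth section, on the far side of the third gap (contact force between the fingers and sec4 above 0.5 N), for 0.05 s.
5. the block is in the third gap from the tape post, fully home (x of block_centre in the frame of rack above 0.03 m and angle between the x axis of block and the x axis of rack, either way round below 0.2 rad and height (world z) of block_centre below 0.018 m and ((y of tape_post in the frame of rack above 0 m and y of block_centre in the frame of rack between 0.022 and 0.05 m) or (y of tape_post in the frame of rack below 0 m and y of block_centre in the frame of rack between -0.05 and -0.022 m))), for 0.2 s.
At the end, for the whole second after the job is handed in: The sanding block lies flat and at rest in the third gap counted from the tape post: within 5 mm of the back wall (centre more than 30 mm behind the rail's front face), within 14 mm of the gap's middle line and within 0.2 rad of square (all of step 5 and linear speed of block below 0.01 m/s); the robot touches nothing.
It fails at once if the block is lifted or carried (centre more than 15 mm above where it lies) (height (world z) of block_centre above 0.028 m).
It fails at once if the block is tipped (angle between block's own z axis and vertical above 0.35 rad).
It fails at once if the mixing cup is moved by more than 20 mm or tipped (distance of mix_cup from where it was at the start of the episode above 0.02 m or angle between mix_cup's own z axis and vertical above 0.3 rad).
It fails at once if the can is moved by more than 20 mm or tipped (distance of thinner_can from where it was at the start of the episode above 0.02 m or angle between thinner_can's own z axis and vertical above 0.3 rad).
It fails at once if the small jar is moved by more than 20 mm or tipped (distance of tint_jar from where it was at the start of the episode above 0.02 m or angle between tint_jar's own z axis and vertical above 0.3 rad).
It also fails if it takes over 67 s, if anything falls off the work surface, if the arm or the gripper's body presses on something with over 40 N, if the wrist force passes 120 N, or if a joint passes its speed limit or range.

## Working session

There is one attempt and no reset: what is moved stays moved. The work goes in short steps, Python scripts to look and compute and a tool call to move; the robot and the scene stay as the last step left them, time stands still between calls to the robot, and variables do not carry over. Pictures are saved under pics/ and viewed, at most 10 in all, crops included, and the job is handed in when it is done.

Besides the shell and the picture viewer there is one more tool, called after "Emit:" by a JSON object that holds its "method" and its "body". step_arm: Moves the arm, as the interface text tells. Its arguments: {"type":"object","properties":{"plan":{"type":"array"},"squeeze":{"type":"number"}},"required":["plan"]}

```bash
mkdir -p pics; cat > h.py <<'E'
from rig import *
import numpy as np, cv2
from scipy.spatial.transform import Rotation as R
def rays(c,uv):
    f=240/np.tan(np.radians(c['vertical_fov'])/2)
    uv=np.atleast_2d(uv).astype(float)
    d=np.c_[(uv[:,0]-c['cx'])/f,(uv[:,1]-c['cy'])/f,np.ones(len(uv))]
    if 'mount' in c:
        s=c['s']; q=s['ee_rot']; Rw=R.from_quat([q[1],q[2],q[3],q[0]]).as_matrix()
        M=np.array(c['mount']); return Rw@M[:3,3]+np.array(s['eef_pos']), d@(Rw@M[:3,:3]).T
    Rm=cv2.Rodrigues(np.array(c['rvec'],float))[0]; t=np.array(c['tvec'],float).ravel()
    return -Rm.T@t, d@Rm
def plane(c,uv,z):
    o,d=rays(c,uv); return o+d*((z-o[2])/d[:,2:3])
def cloud(c):
    v,u=np.mgrid[0:480,0:640]
    o,d=rays(c,np.c_[u.ravel(),v.ravel()])
    return (o+d*c['depth'].reshape(-1,1)).reshape(480,640,3)
def cap(n):
    s=sense(); c=dict(capture(n)); c['s']=s; return c
def save(c,n): cv2.imwrite('pics/'+n,c['color'][:,:,::-1])
E
python3 - <<'E'
from h import *
import pickle
for n in ('scene','top'):
    c=cap(n); save(c,n+'0.png'); pickle.dump(c,open(n+'.pkl','wb'))
    print(n,rays(c,[[320,240]]),c['vertical_fov'],(c['depth']>0).mean())
print(sense())
E
```

```text
scene (array([1108.39818404, -585.17272745, 1031.09954425]), array([[-0.44462426,  0.4569637 , -0.77041884]])) 46.33511078188059 0.99611328125
top (array([ 405.84655098,   10.3745709 , 1369.11858279]), array([[ 0.10470591, -0.01209777, -0.99461976]])) 49.828507445864425 0.99587890625
{'time_s': 0.1, 'joints': array([-1.51841233e+00,  3.13401593e-01,  1.49833557e+00, -2.02951325e-05,
        1.33099646e+00, -2.23420816e-01]), 'dq': array([-0.00023927, -0.00139588,  0.00045239, -0.00086122,  0.00020796,
       -0.00046966]), 'tau': array([ 2.03900643e-03, -4.12899792e+01, -2.60139334e+01, -2.46930895e-04,
        3.06961316e-03,  8.89705547e-06]), 'eef_pos': array([ 142.93550347, -505.02318022,  303.3980064 ]), 'ee_rot': array([-5.69243905e-04,  9.90506029e-01,  1.37468110e-01,  3.89078824e-05]), 'force': array([0.07886705, 0.26465563, 0.4638363 ]), 'wrist_torque': array([ 0.03087048, -0.01174895,  0.00124975]), 'grip_force': 0.0, 'grip_width': 1.0014626175499803}
```

View pics/top0.png

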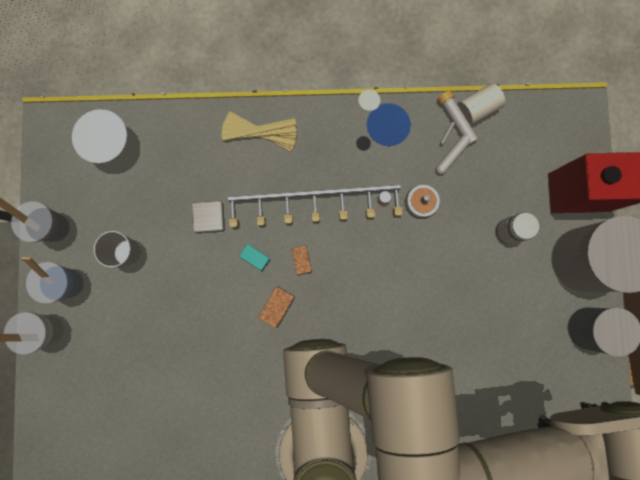

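View pics/scene0.png

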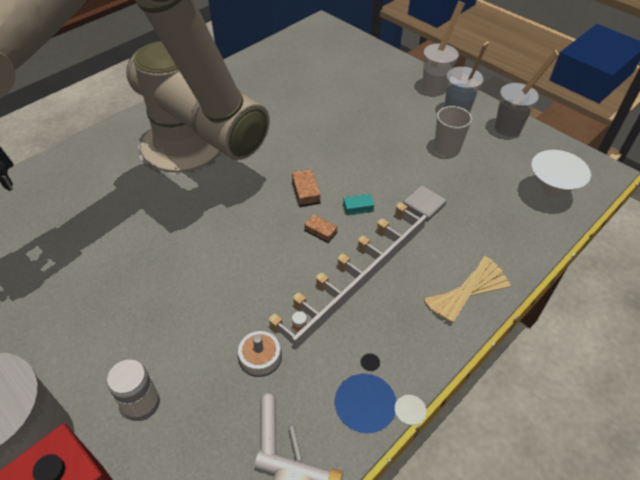

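The top view shows the tape post at the right (−y) end, pixel (423,201). The rail sections run from (398,211), which is sec7, to (234,223), which is sec1, with the jar at (385,198). The target block is the smaller cork one at (302,260). The big cork block at (277,306) and the turquoise block at (254,257) are look-alikes. So I count sec7, 6, 5, 4, and the target gap is at rack y = −36.

```bash
python3 - <<'E'
from h import *
import pickle
from itertools import permutations
for n in ('top','scene'):
    c=pickle.load(open(n+'.pkl','rb')); hsv=cv2.cvtColor(c['color'],cv2.COLOR_RGB2HSV); P=cloud(c)
    z=P[:,:,2]
    print(n,'bench z',np.median(z[(P[:,:,0]>300)&(P[:,:,0]<500)&(abs(P[:,:,1])<200)]))
    for nm,lo,hi,h in (('wood',(14,80,110),(25,255,255),36),('cork',(4,90,60),(13,255,255),26),('turq',(75,100,50),(95,255,255),20)):
        m=cv2.inRange(hsv,lo,hi)
        k,l,st,ce=cv2.connectedComponentsWithStats(m)
        for i in range(1,k):
            if st[i,4]<15: continue
            w=plane(c,[ce[i]],h)[0]
            if not(250<w[0]<750 and abs(w[1])<400): continue
            pts=plane(c,np.argwhere(l==i)[:,::-1],h)[:,:2].astype(np.float32)
            print(nm,ce[i].round(1),st[i,4],w.round(1),np.median(P[l==i],0).round(0),cv2.minAreaRect(pts))
E
```

```text
top bench z 1.3801209912010108
wood [397.8 210.7] 60 [ 617.4 -210.6   36. ] [ 617. -211.   36.] ((616.7293701171875, -209.86007690429688), (18.30201530456543, 21.068603515625), 88.44208526611328)
wood [370.4 212.8] 63 [ 614.  -139.2   36. ] [ 614. -139.   35.] ((613.3876342773438, -139.2960968017578), (18.231464385986328, 21.1550235748291), 87.93035888671875)
wood [342.6 214.6] 63 [611.1 -66.6  36. ] [611. -65.  36.] ((610.1001586914062, -66.24176025390625), (18.242490768432617, 21.10390281677246), 88.22296142578125)
wood [315.4 216.6] 63 [607.8   4.5  36. ] [607.   5.  35.] ((606.7339477539062, 4.222742080688477), (18.248537063598633, 21.04532241821289), 88.44656372070312)
wood [288.2 218.3] 56 [605.2  75.5  36. ] [606.  76.  36.] ((604.7701416015625, 75.69662475585938), (21.161598205566406, 20.4398136138916), 9.868183135986328)
wood [260.5 220.2] 58 [602.3 147.6  36. ] [603. 146.  37.] ((602.6633911132812, 147.68243408203125), (18.25836181640625, 21.06633186340332), 89.08096313476562)
wood [232.8 222.2] 56 [598.9 219.9  36. ] [599. 219.  37.] ((599.337646484375, 220.76217651367188)
[... 2308 characters left out ...]
455078, 114.90740203857422), 58.212913513183594)
cork [320.5 227.2] 478 [501.4  39.7  26. ] [501.  40.  26.] ((500.94921875, 39.74434280395508), (76.23552703857422, 50.034080505371094), 11.224010467529297)
cork [295.8 328.1] 25 [ 659.  -191.2   26. ] [ 657. -189.   20.] ((658.6700439453125, -191.64456176757812), (16.2137508392334, 8.693357467651367), 19.130950927734375)
cork [258.8 350.5] 601 [ 643.9 -278.9   26. ] [ 649. -284.   32.] ((640.8300170898438, -277.050537109375), (62.15008544921875, 62.79922866821289), 47.82053756713867)
turq [358.3 203.8] 479 [509.7 164.1  20. ] [512. 162.  25.] ((509.7780456542969, 164.53680419921875), (72.55982208251953, 57.55266189575195), 55.024898529052734)
```

Emit:
{"method": "step_arm", "body": {"plan": [{"offset": [5,-1.5,0],"rot": [0,0,2],"gripper": 0},{"offset": [10,-3,0],"rot": [0,0,4],"gripper": 0},{"offset": [15,-4.5,0],"rot": [0,0,6],"gripper": 0},{"offset": [20,-6,0],"rot": [0,0,8],"gripper": 0},{"offset": [25,-7.5,0],"rot": [0,0,10],"gripper": 0},{"offset": [30,-9,2],"rot": [0,0,12],"gripper": 0},{"offset": [35,-10.5,4],"rot": [0,0,13.3],"gripper": 0},{"offset": [40,-12,6],"rot": [0,0,13.3],"gripper": 0},{"offset": [45,-13.5,8],"rot": [0,0,13.3],"gripper": 0},{"offset": [50,-15,10],"rot": [0,0,13.3],"gripper": 0},{"offset": [53.6,-15.4,11.3],"rot": [0,0,13.3],"gripper": 0},{"offset": [53.6,-15.4,11.3],"rot": [0,0,13.3],"gripper": 0}]}}

```text
time_s: 1.3
eef_pos: [618.6, -208.5, 188.6]
ee_rot: [-0.001, 1.0, 0.023, -0.001]
force: [0.5, -0.3, 0.4]
grip_width: -0.004
grip_force: 0.0
```

Emit:
{"method": "step_arm", "body": {"plan": [{"offset": [-0.2,0.2,3],"rot": [0,0,0],"gripper": 0},{"offset": [-0.2,0.2,5.5],"rot": [0,0,0],"gripper": 0},{"offset": [-0.2,0.2,6.8],"rot": [0,0,0],"gripper": 0},{"offset": [-0.2,0.2,7.2],"rot": [0,0,0],"gripper": 0},{"offset": [-0.2,0.2,7.2],"rot": [0,0,0],"gripper": 0}]}}

```text
time_s: 1.8
eef_pos: [614.9, -213.3, 119.2]
ee_rot: [0.0, 1.0, 0.022, 0.0]
force: [0.1, -0.5, 1.0]
grip_width: 0.002
grip_force: 0.0
```

Emit:
{"method": "step_arm", "body": {"plan": [{"offset": [0,0,0.3],"rot": [0,0,0],"gripper": 0},{"offset": [0,0,0.5],"rot": [0,0,0],"gripper": 0},{"offset": [0,0,0.5],"rot": [0,0,0],"gripper": 0}]}}

```text
time_s: 2.1
eef_pos: [614.9, -213.2, 114.2]
ee_rot: [0.0, 1.0, 0.022, 0.0]
force: [-0.5, 0.3, -0.3]
grip_width: 0.0
grip_force: 0.0
```

Emit:
{"method": "step_arm", "body": {"plan": [{"offset": [0,0,0.2],"rot": [0,0,0],"gripper": 0},{"offset": [0,0,0.4],"rot": [0,0,0],"gripper": 0},{"offset": [0,0,0.5],"rot": [0,0,0],"gripper": 0},{"offset": [0,0,0.55],"rot": [0,0,0],"gripper": 0},{"offset": [0,0,0.6],"rot": [0,0,0],"gripper": 0},{"offset": [0,0,0.6],"rot": [0,0,0],"gripper": 0}]}}

```text
time_s: 2.7
eef_pos: [614.8, -213.1, 108.7]
ee_rot: [0.0, 1.0, 0.022, -0.0]
force: [-3.4, 2.3, 6.3]
grip_width: -0.002
grip_force: 3.5
```

Emit:
{"method": "step_arm", "body": {"plan": [{"offset": [0,0,0],"rot": [0,0,0],"gripper": 0},{"offset": [0,0,-0.8],"rot": [0,0,0],"gripper": 0},{"offset": [0,-3.6,-0.8],"rot": [0,0,0],"gripper": 0},{"offset": [0,-7.4,-0.8],"rot": [0,0,0],"gripper": 0},{"offset": [0,-7.4,-0.8],"rot": [0,0,0],"gripper": 0},{"offset": [0,-7.4,-0.4],"rot": [0,0,0],"gripper": 0},{"offset": [0,-7.4,-0.1],"rot": [0,0,0],"gripper": 0},{"offset": [0,-7.4,0],"rot": [0,0,0],"gripper": 0},{"offset": [0,-7.4,0.05],"rot": [0,0,0],"gripper": 0},{"offset": [0,-7.4,0.05],"rot": [0,0,0],"gripper": 0},{"offset": [0,-7.4,0.05],"rot": [0,0,0],"gripper": 0}]}}

```text
time_s: 3.8
eef_pos: [611.7, -140.1, 108.6]
ee_rot: [-0.0, 1.0, 0.021, 0.0]
force: [-3.6, 3.7, 12.2]
grip_width: 0.002
grip_force: 6.3
```

Emit:
{"method": "step_arm", "body": {"plan": [{"offset": [0,0,0],"rot": [0,0,0],"gripper": 0},{"offset": [0,0,-0.8],"rot": [0,0,0],"gripper": 0},{"offset": [0,-3.6,-0.8],"rot": [0,0,0],"gripper": 0},{"offset": [0,-7.2,-0.8],"rot": [0,0,0],"gripper": 0},{"offset": [0,-7.2,-0.8],"rot": [0,0,0],"gripper": 0},{"offset": [0,-7.2,-0.4],"rot": [0,0,0],"gripper": 0},{"offset": [0,-7.2,-0.1],"rot": [0,0,0],"gripper": 0},{"offset": [0,-7.2,0],"rot": [0,0,0],"gripper": 0},{"offset": [0,-7.2,0],"rot": [0,0,0],"gripper": 0},{"offset": [0,-7.2,0],"rot": [0,0,0],"gripper": 0}]}}

```text
time_s: 4.8
eef_pos: [608.6, -68.5, 108.7]
ee_rot: [-0.0, 1.0, 0.021, 0.0]
force: [-5.0, 2.5, 13.1]
grip_width: 0.005
grip_force: 6.9
```

Emit:
{"method": "step_arm", "body": {"plan": [{"offset": [0,0,0],"rot": [0,0,0],"gripper": 0},{"offset": [0,0,-0.8],"rot": [0,0,0],"gripper": 0},{"offset": [0,-3.6,-0.8],"rot": [0,0,0],"gripper": 0},{"offset": [0,-7.2,-0.8],"rot": [0,0,0],"gripper": 0},{"offset": [0,-7.2,-0.8],"rot": [0,0,0],"gripper": 0},{"offset": [0,-7.2,-0.4],"rot": [0,0,0],"gripper": 0},{"offset": [0,-7.2,-0.1],"rot": [0,0,0],"gripper": 0},{"offset": [0,-7.2,0],"rot": [0,0,0],"gripper": 0},{"offset": [0,-7.2,0],"rot": [0,0,0],"gripper": 0},{"offset": [0,-7.2,0],"rot": [0,0,0],"gripper": 0}]}}

```text
time_s: 5.8
eef_pos: [605.5, 3.3, 108.6]
ee_rot: [0.0, 1.0, 0.021, 0.0]
force: [-5.6, 2.3, 14.3]
grip_width: 0.003
grip_force: 7.1
```

Emit:
{"method": "step_arm", "body": {"plan": [{"offset": [0,0,-4],"rot": [0,0,-8],"gripper": 0},{"offset": [-2,-2,-7],"rot": [0,0,-16],"gripper": 1},{"offset": [-4,-4,-7],"rot": [0,0,-24],"gripper": 2},{"offset": [-6,-6,-7],"rot": [0,0,-32],"gripper": 3},{"offset": [-8,-8,-7],"rot": [0,0,-40],"gripper": 3},{"offset": [-10,-9.1,-7],"rot": [0,0,-48],"gripper": 3},{"offset": [-11.5,-9.1,-7],"rot": [0,0,-56],"gripper": 3},{"offset": [-11.5,-9.1,-7],"rot": [0,0,-64],"gripper": 3},{"offset": [-11.5,-9.1,-7],"rot": [0,0,-72],"gripper": 3},{"offset": [-11.5,-9.1,-7],"rot": [0,0,-80],"gripper": 3},{"offset": [-11.5,-9.1,-7],"rot": [0,0,-88],"gripper": 3},{"offset": [-11.5,-9.1,-7],"rot": [0,0,-96],"gripper": 3}]}}

```text
time_s: 7.0
eef_pos: [486.8, 89.3, 177.1]
ee_rot: [-0.0, 0.651, 0.759, -0.0]
force: [-0.3, 0.9, 0.5]
grip_width: 0.35
grip_force: 0.0
```

Emit:
{"method": "step_arm", "body": {"plan": [{"offset": [0,0,0],"rot": [0,0,-4],"gripper": 3},{"offset": [0,0,0],"rot": [0,0,-4],"gripper": 3},{"offset": [0,0,0],"rot": [0,0,-4],"gripper": 3}]}}

```text
time_s: 7.3
eef_pos: [486.7, 89.8, 177.2]
ee_rot: [-0.0, 0.627, 0.779, -0.0]
force: [0.3, -0.3, 0.0]
grip_width: 0.351
grip_force: 0.0
```

```bash
cat >> h.py <<'E'
def blk(c,z=26,amin=200):
    hsv=cv2.cvtColor(c['color'],cv2.COLOR_RGB2HSV)
    m=cv2.inRange(hsv,(3,80,50),(16,255,255))
    m=cv2.morphologyEx(m,cv2.MORPH_CLOSE,np.ones((5,5),np.uint8))
    for k in cv2.findContours(m,cv2.RETR_EXTERNAL,cv2.CHAIN_APPROX_NONE)[0]:
        if cv2.contourArea(k)<amin: continue
        w=plane(c,k[:,0],z)[:,:2].astype(np.float32)
        print(k[:,0].mean(0).round(),cv2.contourArea(k),np.round(np.hstack([np.ravel(x) for x in cv2.minAreaRect(w)]),1))
E
python3 - <<'E'
from h import *
c=cap('wrist'); save(c,'w1.png'); blk(c); s=c['s']; print(s['eef_pos'],s['ee_rot'],s['force'],s['grip_width'])
c=cap('top'); blk(c)
E
```

```text
[322. 304.] 4509.5 [494.   49.5  66.9  46.4  10.9]
[479. 293.] 804.5 [595.7  83.4  25.5  33.4  53.9]
[504. 194.] 704.0 [586.4 150.   20.3  20.   80.2]
[149. 174.] 16247.5 [375.1 113.4  61.8  97.6  58.3]
[548.  83.] 1206.5 [589.8 216.6  35.   22.6  19.7]
[486.67482815  89.77427351 177.21869599] [-4.27052588e-05  6.27190771e-01  7.78865667e-01 -9.44177965e-05] [ 0.30036288 -0.28257099  0.03760751] 0.3510610681127236
[635. 371.] 316.0 [ 195.9 -793.6   27.9  117.9   85.1]
[633. 304.] 270.5 [ 356.5 -802.    38.4   71.7   85.1]
[423. 200.] 453.5 [ 645.8 -279.6   63.    64.1   87.5]
[593. 182.] 1879.5 [ 6.809e+02 -7.336e+02  1.582e+02  2.452e+02  4.000e-01]
```

View pics/w1.png

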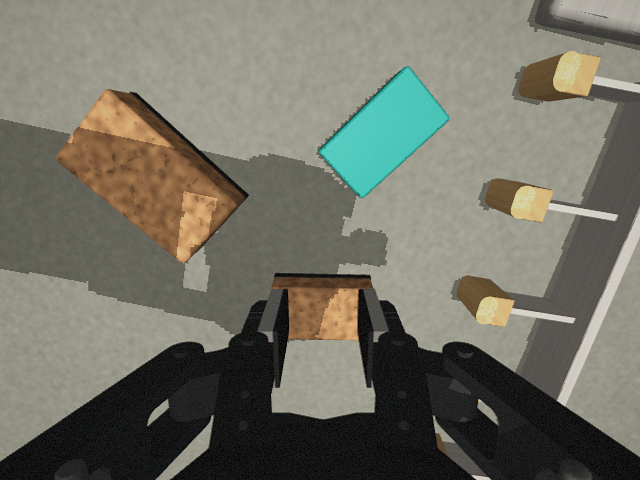

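The wrist view shows the block between and below the fingertips. Its far (+y) bottom edge runs from (274,274) to (371,276), nearly parallel to the finger line. Turquoise sits clear at (385,130), and the large cork decoy is at (150,175).

```bash
python3 - <<'E'
from h import *
c=cap('wrist')
print(plane(c,[[274,274],[371,276]],0),plane(c,[[274,288],[370,288]],26))
M=np.array(c['mount']);print(M.round(2))
E
```

```text
[[4.57050291e+02 5.71436597e+01 2.84217094e-14]
 [5.26853323e+02 7.07646917e+01 0.00000000e+00]] [[460.22653441  58.39613882  26.        ]
 [522.40250706  71.9641862   26.        ]]
[[ -0.    -0.96  -0.29  73.52]
 [  1.    -0.     0.    -0.29]
 [ -0.    -0.29   0.96 -68.65]
 [  0.     0.     0.     1.  ]]
```

Emit:
{"method": "step_arm", "body": {"plan": [{"offset": [0,0,4],"rot": [0,0,0],"gripper": 3},{"offset": [0,0,7],"rot": [0,0,0],"gripper": 3},{"offset": [0,0,9],"rot": [0,0,0],"gripper": 3},{"offset": [0,0,9.6],"rot": [0,0,0],"gripper": 3},{"offset": [0,0,9.6],"rot": [0,0,0],"gripper": 3}]}}

```text
time_s: 7.95
eef_pos: [486.4, 90.5, 81.2]
ee_rot: [-0.0, 0.626, 0.78, -0.0]
force: [0.2, -1.0, 0.6]
grip_width: 0.35
grip_force: 0.0
```

Emit:
{"method": "step_arm", "body": {"plan": [{"offset": [-0.8,0,0],"rot": [0,0,0],"gripper": 3},{"offset": [-1.3,0,0],"rot": [0,0,0],"gripper": 3},{"offset": [-1.6,0,0],"rot": [0,0,0],"gripper": 3},{"offset": [-2.2,0,0],"rot": [0,0,0],"gripper": 3},{"offset": [-2.8,0,0],"rot": [0,0,0],"gripper": 3},{"offset": [-3.4,0,0],"rot": [0,0,1],"gripper": 3},{"offset": [-4.0,-0.1,0],"rot": [0,0,2],"gripper": 3},{"offset": [-4.6,-0.1,0],"rot": [0,0,3],"gripper": 3},{"offset": [-5.2,-0.1,0],"rot": [0,0,4],"gripper": 3},{"offset": [-5.8,-0.2,0],"rot": [0,0,5],"gripper": 3},{"offset": [-6.4,-0.2,0],"rot": [0,0,6],"gripper": 3},{"offset": [-6.4,-0.2,0],"rot": [0,0,6],"gripper": 3}]}}

```text
time_s: 9.15
eef_pos: [498.5, 26.9, 81.4]
ee_rot: [0.0, 0.666, 0.746, -0.0]
force: [1.0, 0.5, -0.2]
grip_width: 0.348
grip_force: 0.0
```

```bash
python3 - <<'E'
from h import *
c=cap('scene'); cv2.imwrite('pics/s2.png',cv2.resize(c['color'][120:360,180:500,::-1],(800,600)))
c=cap('wrist'); save(c,'w2.png'); print(sense()['force'])
E
```

```text
[-0.20386962  0.19862551 -0.87004783]
```

View pics/w2.png

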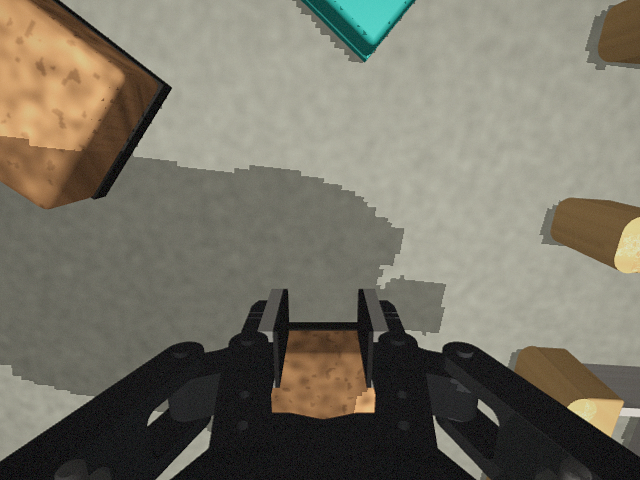

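The wrist view now shows the block's +y edge at row ~325 between the pads. I'll check whether it actually moved.

```bash
python3 - <<'E'
from h import *
c=cap('wrist')
p=plane(c,[[290,329],[356,329]],0); s=c['s']; print(p.round(1), s['eef_pos'].round(1))
q=s['ee_rot']; Rw=R.from_quat([q[1],q[2],q[3],q[0]])
print(Rw.inv().apply(p-s['eef_pos']).round(1))
f=240/np.tan(np.radians(c['vertical_fov'])/2); M=np.linalg.inv(np.array(c['mount']))
for t in ([11,15,65],[-11,15,65],[-11,15,55],[11,15,55]):
    k=M[:3,:3]@t+M[:3,3]; print(t,(f*k[0]/k[2]+c['cx']).round(),(f*k[1]/k[2]+c['cy']).round())
E
```

```text
[[484.5  11.    0. ]
 [515.2  14.5   0. ]] [498.3  27.5  81.3]
[[-14.8 -15.6  81.3]
 [-14.9  15.3  81.3]]
[11, 15, 65] 360.0 293.0
[-11, 15, 65] 359.0 341.0
[-11, 15, 55] 361.0 355.0
[11, 15, 55] 363.0 305.0
```

View pics/s2.png

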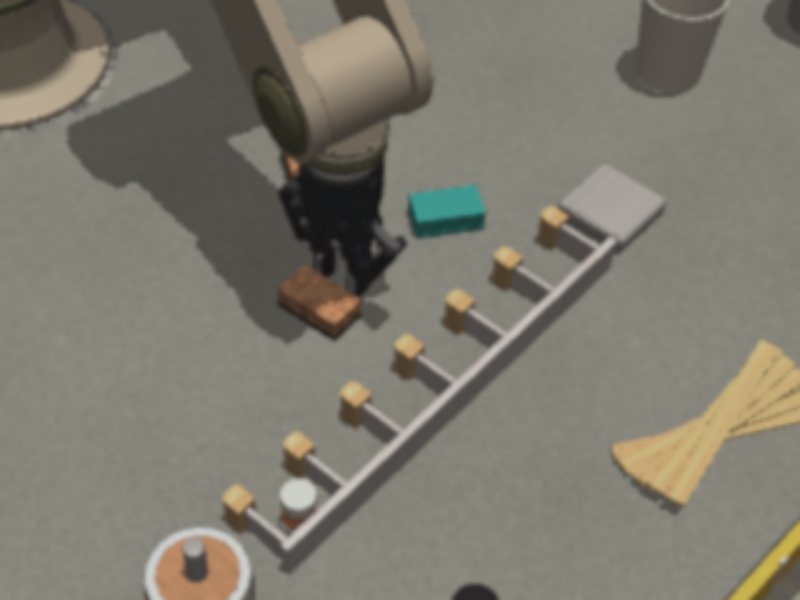

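Emit:
{"method": "step_arm", "body": {"plan": [{"offset": [-0.6,0,0],"rot": [0,0,1],"gripper": 3},{"offset": [-1.2,0,0],"rot": [0,0,2],"gripper": 3},{"offset": [-1.7,0,0],"rot": [0,0,3],"gripper": 3},{"offset": [-2.2,0,0],"rot": [0,0,4],"gripper": 3},{"offset": [-2.6,0,0],"rot": [0,0,4],"gripper": 3},{"offset": [-2.8,0.1,0],"rot": [0,0,4],"gripper": 3},{"offset": [-3.0,0.1,0],"rot": [0,0,4],"gripper": 3},{"offset": [-3.0,0.1,0],"rot": [0,0,4],"gripper": 3}]}}

```text
time_s: 10.1
eef_pos: [502.8, -2.2, 81.4]
ee_rot: [0.0, 0.692, 0.722, -0.0]
force: [0.5, -0.1, -0.6]
grip_width: 0.352
grip_force: 0.0
```

Emit:
{"method": "step_arm", "body": {"plan": [{"offset": [1.5,0,0],"rot": [0,0,0],"gripper": 3},{"offset": [2,0,-4],"rot": [0,0,0],"gripper": 3},{"offset": [0,0,-8],"rot": [0,0,0],"gripper": 2},{"offset": [0,0,-10],"rot": [0,0,8],"gripper": 0},{"offset": [0,0,-10],"rot": [0,0,16],"gripper": 0},{"offset": [0,0,-10],"rot": [0,0,24],"gripper": 0},{"offset": [0,0,-10],"rot": [0,0,32],"gripper": 0},{"offset": [0,0,-10],"rot": [0,0,40],"gripper": 0},{"offset": [0,0,-10],"rot": [0,0,48],"gripper": 0},{"offset": [0,0,-10],"rot": [0,0,56],"gripper": 0},{"offset": [0,0,-10],"rot": [0,0,64],"gripper": 0},{"offset": [0,0,-10],"rot": [0,0,72],"gripper": 0}]}}

```text
time_s: 11.3
eef_pos: [502.6, -0.9, 181.4]
ee_rot: [-0.0, 0.984, 0.176, -0.0]
force: [0.6, 0.2, 0.2]
grip_width: -0.0
grip_force: 0.0
```

Emit:
{"method": "step_arm", "body": {"plan": [{"offset": [0,0,0],"rot": [0,0,8],"gripper": 0},{"offset": [0,0,0],"rot": [0,0,16],"gripper": 0},{"offset": [0,0,0],"rot": [0,0,18],"gripper": 0},{"offset": [0,0,0],"rot": [0,0,18],"gripper": 0}]}}

```text
time_s: 11.7
eef_pos: [502.6, -1.0, 181.4]
ee_rot: [-0.0, 1.0, 0.022, -0.0]
force: [-0.5, -0.6, 0.2]
grip_width: -0.0
grip_force: 0.0
```

```bash
python3 - <<'E'
from h import *
c=cap('wrist'); save(c,'w3.png'); blk(c); s=c['s']; print(s['eef_pos'],s['ee_rot'],s['force'],s['grip_width'])
c=cap('scene'); blk(c)
E
```

```text
[203. 407.] 208.5 [374.6  84.6   7.2  34.8  57.1]
[167. 361.] 1801.5 [414.7 114.4  27.3  73.9  33.6]
[371. 245.] 6287.5 [505.2 -32.2  71.1  40.2   2.5]
[430.  80.] 546.0 [607.  -56.5  24.   12.7  18.7]
[90. 80.] 1274.5 [598.  136.1  26.6  24.2  76.5]
[213.  80.] 565.5 [601.5  65.9  14.7  24.9  72.2]
[552.  78.] 1240.5 [ 610.9 -125.7   23.7   21.1   12. ]
[626.  17.] 943.5 [ 642.2 -159.9   21.3   15.3   16.6]
[502.62072331  -1.00239703 181.37321591] [-8.09144252e-05  9.99754917e-01  2.21380206e-02 -8.29733628e-05] [-0.49990629 -0.6333585   0.21438677] -0.00014056669848567567
[258. 348.] 573.5 [ 640.9 -276.6   65.6   62.6   45.1]
[299. 247.] 502.5 [508.5 -37.9  78.1  49.6   3.7]
[621.   5.] 332.0 [ 504.3 1552.4  150.4  121.1   24.7]
[508.  60.] 10784.0 [ 372.  1003.5  471.9  914.6   89.8]
[58. 19.] 1822.0 [-865.3   76.9  240.4  478.6    0. ]
```

View pics/w3.png

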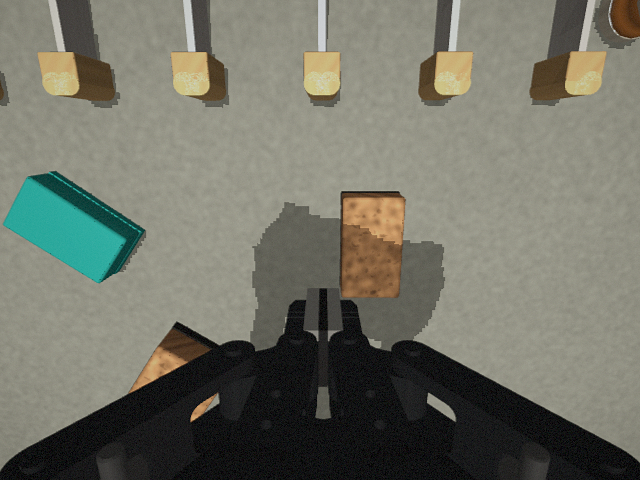

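The wrist view shows the block square at (372,245), ahead of the gap between sec4 (322,75) and sec5 (450,75), slightly left of the gap's middle line.

```bash
python3 - <<'E'
from h import *
c=cap('wrist')
tops=plane(c,[[303,52],[340,52],[433.5,52],[470.5,52]],36)[:,:2]; print(tops.round(1))
ang=np.arctan2(-(tops[1]-tops[2])[0],(tops[1]-tops[2])[1]); print('rack ang',ang)
mid=(tops[1]+tops[2])/2
b=plane(c,[[341,197],[405,197],[400,297],[340,297]],26)[:,:2]; bc=b.mean(0); print(b.round(1),bc.round(1))
for a in (0.0435,ang):
    x=np.array([np.cos(a),np.sin(a)]); y=np.array([-x[1],x[0]]); print((bc-mid)@x-0, (bc-mid)@y)
E
```

```text
[[616.4  14.6]
 [617.2  -5.2]
 [619.5 -55.2]
 [620.3 -75. ]]
rack ang 0.044479444848441886
[[537.4 -11. ]
 [539.2 -51. ]
 [470.8 -55.1]
 [469.  -14.4]] [504.1 -32.9]
-114.25119619000749 2.340080155756098
-114.24884940964101 2.45198176096747
```

Emit:
{"method": "step_arm", "body": {"plan": [{"offset": [-3,1.5,0],"rot": [0,0,0],"gripper": 0.8},{"offset": [-6.3,3.3,0],"rot": [0,0,0],"gripper": 0.8},{"offset": [-6.3,3.3,3],"rot": [0,0,0],"gripper": 0.8},{"offset": [-6.3,3.3,6],"rot": [0,0,0],"gripper": 0.8},{"offset": [-6.3,3.3,9],"rot": [0,0,0],"gripper": 0.8},{"offset": [-6.3,3.3,9.9],"rot": [0,0,0],"gripper": 0.8},{"offset": [-6.3,3.3,9.9],"rot": [0,0,0],"gripper": 0.8}]}}

```text
time_s: 12.55
eef_pos: [441.0, -37.5, 81.9]
ee_rot: [-0.0, 1.0, 0.022, -0.001]
force: [-0.1, 0.0, 0.1]
grip_width: 0.091
grip_force: 0.0
```

Emit:
{"method": "step_arm", "body": {"plan": [{"offset": [0.8,0,0],"rot": [0,0,0],"gripper": 0.8},{"offset": [1.3,0,0],"rot": [0,0,0],"gripper": 0.8},{"offset": [1.8,0,0],"rot": [0,0,0],"gripper": 0.8},{"offset": [2.4,0,0],"rot": [0,0,0],"gripper": 0.8},{"offset": [3.0,0.1,0],"rot": [0,0,0],"gripper": 0.8},{"offset": [3.6,0.1,0],"rot": [0,0,0],"gripper": 0.8},{"offset": [4.2,0.2,0],"rot": [0,0,0],"gripper": 0.8},{"offset": [4.8,0.2,0],"rot": [0,0,0],"gripper": 0.8},{"offset": [5.2,0.2,0],"rot": [0,0,0],"gripper": 0.8},{"offset": [5.4,0.2,0],"rot": [0,0,0],"gripper": 0.8},{"offset": [5.4,0.2,0],"rot": [0,0,0],"gripper": 0.8}]}}

```text
time_s: 13.65
eef_pos: [495.5, -37.4, 82.4]
ee_rot: [0.0, 1.0, 0.022, 0.0]
force: [-1.0, 0.6, 0.3]
grip_width: 0.094
grip_force: 0.0
```

```bash
python3 - <<'E'
from h import *
c=cap('wrist'); save(c,'w4.png'); blk(c); s=c['s']; print(s['eef_pos'],s['force'],s['grip_width'])
E
```

```text
[ 18. 439.] 1016.5 [436.   94.7  13.3  29.2  34.1]
[317. 201.] 20806.0 [542.2 -33.4  67.9  38.9   2.5]
[612.  26.] 2674.0 [ 603.4 -122.    14.4   18.5    2.4]
[419.  30.] 1787.5 [600.9 -64.8  14.4  22.2   2.4]
[223.  29.] 1863.5 [598.1   0.6  14.4  22.4   2.4]
[28. 26.] 2886.0 [595.5  58.1  14.7  19.3   2.4]
[495.53325856 -37.37881198  82.3869852 ] [-0.99439865  0.63799952  0.32027887] 0.09384116010314626
```

View pics/w4.png

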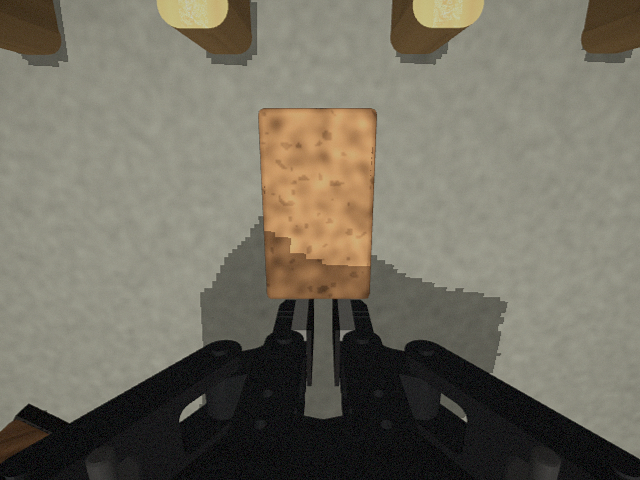

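The wrist view shows the block square, its top face spanning (258–377, 108–298). It is centred within about 1 mm on the gap between the section feet at columns 252 and 392, so I keep pushing straight.

Emit:
{"method": "step_arm", "body": {"plan": [{"offset": [0.6,0,0],"rot": [0,0,0],"gripper": 0.8},{"offset": [1.2,0.1,0],"rot": [0,0,0],"gripper": 0.8},{"offset": [1.8,0.1,0],"rot": [0,0,0],"gripper": 0.8},{"offset": [2.4,0.1,0],"rot": [0,0,0],"gripper": 0.8},{"offset": [3.0,0.1,0],"rot": [0,0,0],"gripper": 0.8},{"offset": [3.6,0.1,0],"rot": [0,0,0],"gripper": 0.8},{"offset": [4.2,0.1,0],"rot": [0,0,0],"gripper": 0.8},{"offset": [4.8,0.1,0],"rot": [0,0,0],"gripper": 0.8},{"offset": [5.4,0.1,0],"rot": [0,0,0],"gripper": 0.8},{"offset": [6.0,0.1,0],"rot": [0,0,0],"gripper": 0.8},{"offset": [6.0,0.1,0],"rot": [0,0,0],"gripper": 0.8}]}}

```text
time_s: 14.8
eef_pos: [556.0, -35.8, 82.4]
ee_rot: [0.0, 1.0, 0.022, 0.0]
force: [-0.1, -0.8, 0.2]
grip_width: 0.097
grip_force: 0.0
```

Emit:
{"method": "step_arm", "body": {"plan": [{"offset": [0.4,0,0],"rot": [0,0,0],"gripper": 0.8},{"offset": [0.8,0,0],"rot": [0,0,0],"gripper": 0.8},{"offset": [1.2,0,0],"rot": [0,0,0],"gripper": 0.8},{"offset": [1.6,0,0],"rot": [0,0,0],"gripper": 0.8},{"offset": [2.0,0,0],"rot": [0,0,0],"gripper": 0.8},{"offset": [2.3,0,0],"rot": [0,0,0],"gripper": 0.8},{"offset": [2.5,0,0],"rot": [0,0,0],"gripper": 0.8},{"offset": [2.6,0,0],"rot": [0,0,0],"gripper": 0.8},{"offset": [2.6,0,0],"rot": [0,0,0],"gripper": 0.8}]}}

```text
time_s: 15.7
eef_pos: [581.4, -34.6, 82.4]
ee_rot: [0.0, 1.0, 0.022, 0.0]
force: [-0.1, 0.3, 0.8]
grip_width: 0.089
grip_force: 0.0
```

```bash
python3 - <<'E'
from h import *
c=cap('wrist'); save(c,'w5.png'); blk(c); s=c['s']; print(s['eef_pos'],s['force'],s['grip_width'])
E
```

```text
[233. 244.] 1199.0 [614.8  -2.4  26.5  22.7  46.1]
[ 53. 249.] 3373.5 [606.7  64.6  24.5  35.1  13.6]
[586. 249.] 3154.5 [ 619.1 -127.4   33.6   25.2   65.6]
[405. 243.] 1129.5 [618.1 -61.   21.8  26.7  43.8]
[318. 201.] 20731.5 [627.6 -30.8  68.1  38.9   2.4]
[581.36503277 -34.63147914  82.41277576] [-0.10716944  0.33301291  0.82422164] 0.08945220701014023
```

View pics/w5.png

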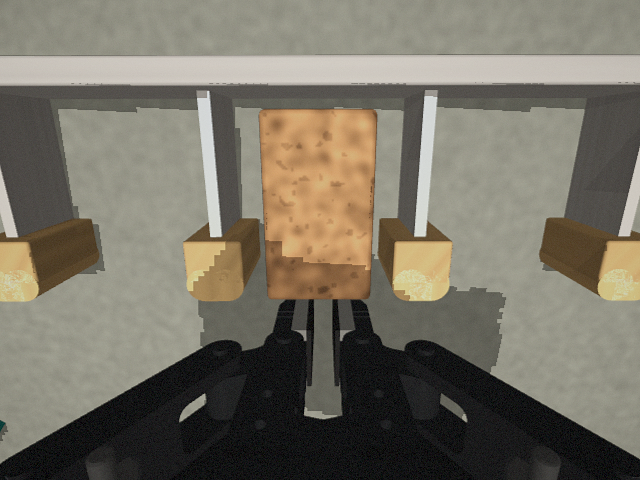

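The block is centred in the gap between sec4 (220,270) and sec5 (415,270), a few mm short of the back wall (row ~95 against the block's far edge at row 108). I'll push slowly on to wall contact.

Emit:
{"method": "step_arm", "body": {"plan": [{"offset": [0.2,0,0],"rot": [0,0,0],"gripper": 0.8},{"offset": [0.3,0,0],"rot": [0,0,0],"gripper": 0.8},{"offset": [0.4,0,0],"rot": [0,0,0],"gripper": 0.8},{"offset": [0.45,0,0],"rot": [0,0,0],"gripper": 0.8},{"offset": [0.45,0,0],"rot": [0,0,0],"gripper": 0.8}]}}

```text
time_s: 16.25
eef_pos: [585.8, -34.4, 82.4]
ee_rot: [0.0, 1.0, 0.022, 0.0]
force: [-0.5, -0.5, 0.5]
grip_width: 0.094
grip_force: 0.0
```

Emit:
{"method": "step_arm", "body": {"plan": [{"offset": [0.1,0,0],"rot": [0,0,0],"gripper": 0.8},{"offset": [0.15,0,0],"rot": [0,0,0],"gripper": 0.8},{"offset": [0.15,0,0],"rot": [0,0,0],"gripper": 0.8}]}}

```text
time_s: 16.55
eef_pos: [586.7, -34.4, 82.3]
ee_rot: [-0.0, 1.0, 0.022, -0.001]
force: [-5.3, -1.4, 3.6]
grip_width: 0.091
grip_force: 2.7
```

Emit:
{"method": "step_arm", "body": {"plan": [{"offset": [0,0,0],"rot": [0,0,0],"gripper": 0.8},{"offset": [-0.8,0,0],"rot": [0,0,0],"gripper": 0.8},{"offset": [-2.5,0,0],"rot": [0,0,0],"gripper": 0.8},{"offset": [-5,0,-1],"rot": [0,0,0],"gripper": 0.8},{"offset": [-7,0,-5],"rot": [0,0,0],"gripper": 0.8},{"offset": [-7,0,-9],"rot": [0,0,0],"gripper": 0.8},{"offset": [-7,0,-12],"rot": [0,0,0],"gripper": 0.8},{"offset": [-7,0,-12],"rot": [0,0,0],"gripper": 0.8},{"offset": [-7,0,-12],"rot": [0,0,0],"gripper": 0.8}]}}

```text
time_s: 17.45
eef_pos: [517.1, -37.4, 202.4]
ee_rot: [0.0, 1.0, 0.022, 0.0]
force: [-0.6, -0.0, 0.2]
grip_width: 0.097
grip_force: 0.0
```

```bash
python3 - <<'E'
from h import *
c=cap('wrist'); save(c,'w6.png'); blk(c); s=c['s']; print(s['eef_pos'],s['force'])
E
```

```text
[131. 372.] 3047.0 [401.7 120.7  37.6 108.9  35.5]
[ 59. 104.] 1137.5 [600.2 133.3  24.2  22.2  87.3]
[580. 103.] 1114.0 [ 614.9 -196.4   22.1   23.4    8.6]
[471. 103.] 567.5 [ 612.1 -127.1   22.6   13.     7.8]
[169. 104.] 627.5 [603.4  63.8  15.3  22.8  85. ]
[540.  43.] 841.0 [ 647.3 -164.3   29.4   19.5   22.9]
[320.  59.] 7594.0 [631.1 -30.7  68.   39.5   2.5]
[517.09857059 -37.39751506 202.40220896] [-0.55707289 -0.03552209  0.20484832]
```

View pics/w6.png

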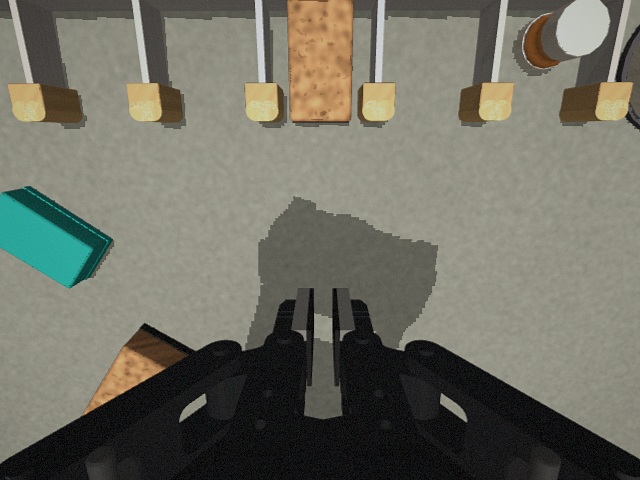

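The block sits square in the third gap from the tape, between sec5 (378,102) and sec4 (262,102). The jar is untouched at (570,35). I'll check the near end against the section feet, then hand in.

```bash
python3 - <<'E'
from h import *
c=cap('wrist')
print('block near bottom',plane(c,[[320,124]],0).round(1),'near top',plane(c,[[320,121]],26).round(1),'sec fronts top z36',plane(c,[[262,122],[378,122]],36).round(1),'sec foot',plane(c,[[180,123],[464,121]],0).round(1))
E
```

```text
block near bottom [[595.2 -31.7   0. ]] near top [[596.6 -31.8  26. ]] sec fronts top z36 [[594.2   3.8  36. ]
 [597.2 -67.7  36. ]] sec foot [[ 591.7   68.     0. ]
 [ 601.6 -133.9    0. ]]
```

```bash
python3 -c "
from rig import *
print(finish_job())"
```

```text
the job is handed in; nothing more can be done
None
```

I touched the four rail sections in order from the tape post (sec7, 6, 5, 4), pushed the cork block square into the third gap until it met the back wall and sat flush with the rail front, left the cup, can and jar alone, and handed in the job; no verdict came back.

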